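# Load the condiment carousel and hold it facing the customers

### The arm

A 6-joint arm with a two-finger parallel gripper is mounted at the origin on the work surface. World frame = base frame: x ahead of the robot, y to its left, z up, the work surface at z = 0. Lengths are in mm, angles in rad, forces in N, time in s.
With the tool pointing down it reaches from about 300 to 775 mm from the base axis. Payload 14.6 kg.
Tool frame: the origin (TCP) lies at the very end of the fingers, on their centre line; the grasp point (between the pads) lies 19 mm behind it; z points along the fingers, y is the line along which they close (so a half turn about z gives the same grasp; the last joint's range is limited). The gripper opens to 94 mm and grips with 3 to 60 N. Pads are 16 mm wide; open, the fingers measure 119 mm over their backs; the gripper's body (75 mm by 177 mm) begins 78 mm behind the grasp point.
Start: joints at [1.145, 0.3, 1.521, -0, 1.321, -0.067], TCP at [193.13, 514.966, 205.446] pointing down, gripper open.
Joint ranges: [-3.03, 3.03], [-0.79, 2.21], [0.23, 2.52], [-1.04, 4.18], [0, 3.07], [-2.55, 2.55]. Speed limits (rad/s): [2.22, 2.22, 2.57, 3.14, 3.14, 3.14].

### API

Orientations are given as [roll, pitch, yaw] about the fixed x, y, z axes, in that order (R = Rz(yaw) Ry(pitch) Rx(roll)).
In Python, from cell import manip, eyes, ticket gives the robot as it stands. The module is installed in compiled form; this text tells all that it offers.
- The arm moves only by the tool arm_command, never from a script. Its argument "plan" is a list of rows, each a list of 5 numbers: the opening, from -1 (shut) to 1 (fully open), then the shift along the tool's x, y, z in m, then the turn about the tool's z in rad. In form: [[jaw, dx, dy, dz, roll], ...]. A call has 1 to 20 rows; each row shifts and turns the commanded pose from where the row before left it, along the tool's axes as they then stand; what a row does not reach is not made up. A row lasts 1/8 s, in which the tool goes at most 62.5 mm and 10.7 degrees, less where a joint would pass 70% of its speed; a pose out of reach is approached as far as the arm can. A call is refused whole if a number of a shift passes 0.0625 or a number of a turn 0.188, either way. A call with a gripper value outside its range is refused whole. The fingers move at their own pace and stop on an object; "newtons" is the grip in N (left out, the last holds). Time passes only in rows, so rows that do not move let the fingers close. It gives the time, the measured TCP pose, the force, the opening and the grip force at its end, in the units of the state.
- manip.read_state(): the state, without advancing time (a new reading comes with each control period).
- eyes.camera(name): name is "scene" or "top" or "wrist"; returns a dict with "img" (420x560x3 uint8, blue, green, red), "z_map" (420x560 float32, mm along the optical axis (not along the pixel's ray), 0 where there is no reading), "fx", "fy", "cx", "cy" (pixels), "dist" ([k1, k2, p1, p2, k3] as OpenCV has them; the pictures are not rectified), "eye" and "orientation" of the camera in the world. Camera axes: x right, y down, z forward; pixel columns grow to the right and rows downward; lengths in mm; the calibration is good to about 2 mm. A picture is of the moment at which its call begins.
- ticket.sign_off(): hands the job in; it is judged then, once.
The state is a dict: "clock": time; "joints": joint angles; "qd": joint speeds; "effort": joint torques, N m; "eef_pos": TCP position; "eef_rot": TCP orientation; "wrist_force": force on the tool from outside, world axes, zero at the start; "moment": the same for the moment, N m; "finger_gap": finger opening in mm; "finger_force": force on a finger pad.
Only numpy, scipy, OpenCV 4.12 (cv2) and the standard library are available. Lean on these libraries where they do the work, as an engineer would, in place of code of your own. Each camera call takes 0.05 s, during which the arm holds its last target. There are 200 camera calls.

### The job

Of the three look-alike squeeze bottles in the round pan, take the one that fits the empty orange holder on the condiment carousel snugly (the middle size), and stand it fully down in that holder. Then take hold of the black post and turn the carousel until that bottle faces squarely to the front, in line with the red pointer on the foot, and hold the carousel still there: finish while still gripping the post, without letting go. Leave the other two bottles, the cups, the food boat and the seasoning jar standing where they are.

Things in the scene. Friction and masses are not known exactly. Their poses are not given: they have to be found in the camera images.
- bottle_small: yellow squeeze bottle, the smallest, too slim for the holder: body a cylinder 40 mm across and 98 mm high with a plain paper band and a 3 mm bevel at the foot, white screw cap and slim nozzle above it, 127 mm high over all, about 0.25 kg (can differ by a third), standing loose in the pan. Origin: centre of its underside; z up
- bottle_mid: yellow squeeze bottle, the middle size, the one that fits the holder: body a cylinder 48 mm across and 98 mm high with a plain paper band and a 3 mm bevel at the foot, white screw cap and slim nozzle above it, 127 mm high over all, about 0.25 kg (can differ by a third), standing loose in the pan. Origin: centre of its underside; z up
- bottle_large: yellow squeeze bottle, the largest, too wide for the holder: body a cylinder 56 mm across and 98 mm high with a plain paper band and a 3 mm bevel at the foot, white screw cap and slim nozzle above it, 127 mm high over all, about 0.25 kg (can differ by a third), standing loose in the pan. Origin: centre of its underside; z up
- pan: round aluminium pan, fixed, 230 mm across with a 9 mm high rim and a floor 4 mm thick, on which the three bottles stand about 120 mm apart, in any order. Origin: centre of its underside
- carousel_base: fixed black foot of the carousel. Origin: on the carousel's turning axis, at the table surface. Its x axis points to the front, through the red pointer; z up. On the disc above it, two low jars are fixed (52 mm across, tops 78 mm above the table), 85 mm from the axis and 112 degrees either side of the orange holder
- front_mark (a point): centre of the red pointer on the foot, which sticks out from under the turntable 150 mm from the axis, 12 mm above the table: it marks the front
- turntable (a joint): angle of the steel turntable (disc 250 mm across, its upper face 28 mm above the table) in its foot, rad, counter-clockwise from above positive, 0 when the orange holder faces the pointer. It turns either way for more than a full turn, with light friction (0.06 N m), stays where it is left, and starts 0.7 to 2.2 rad from the front
- well (a point): centre of the inner floor of the empty orange holder, where the bottle's underside comes to rest, 32 mm above the table and 85 mm from the axis. The holder is a round cup fixed on the disc: bore 52 mm, flaring to 60 mm over the top 8 mm, rim 31 mm above this floor. Its x axis points away from the axis of the carousel
- post_grip (a point): point to grip on the upright black post, a sleeve that spins freely on its own pin, on the disc diametrically opposite the holder, 85 mm from the axis: a round post 18 mm across that reaches 128 mm above the table; this point lies on its centre line 110 mm above the table, 18 mm below its top
- cup_stack: bystander: stack of small brown portion cups, 67 mm across, 62 mm high, loose. Origin: centre of its underside
- food_boat: bystander: open brown card tray, about 95 by 125 mm, 41 mm high, loose. Origin: centre of its underside
- seasoning_jar: bystander: jar with a red lid, 72 mm across, 85 mm high, loose. Origin: centre of its underside
- post: the black post itself (see post_grip). Origin: centre of its foot on the disc, 28 mm above the table

How it is judged (in metres and radians):
On the way, in this order (a step that is already met when the one before it is completed fails the run):
1. the middle bottle stands fully down in the orange holder, let go (horizontal distance between bottle_mid and well below 0.006 m and z of bottle_mid in the frame of well below 0.006 m and angle between bottle_mid's own z axis and vertical below 0.1 rad and contact force between the fingers and bottle_mid below 0.3 N), for 0.3 s.
2. the carousel is turned so that the bottle in its holder faces the red pointer (all of step 1 and y of well in the frame of carousel_base between -0.011 and 0.011 m and x of well in the frame of carousel_base above 0.05 m), for 0.2 s.
At the end, for the whole second after the job is handed in: The 48 mm bottle stands on the holder's floor (within 6 mm, 0.1 rad), untouched by the fingers; the holder's centre is within 11 mm of the line from axis to red pointer, on the pointer's side; the turntable is still (0.05 rad/s); the fingers hold the black post with over 2 N (all of step 2 and contact force between the fingers and post above 2 N and velocity of joint turntable between -0.05 and 0.05 rad/s); the arm keeps its last pose, push and grip.
It fails at once if the small bottle is shifted by more than 30 mm or tipped over (distance of bottle_small from where it was at the start of the episode above 0.03 m or angle between bottle_small's own z axis and vertical above 0.4 rad).
It fails at once if the large bottle is shifted by more than 30 mm or tipped over (distance of bottle_large from where it was at the start of the episode above 0.03 m or angle between bottle_large's own z axis and vertical above 0.4 rad).
It fails at once if the stack of cups is shifted by more than 30 mm or tipped over (distance of cup_stack from where it was at the start of the episode above 0.03 m or angle between cup_stack's own z axis and vertical above 0.4 rad).
It fails at once if the food boat is shifted by more than 30 mm or tipped over (distance of food_boat from where it was at the start of the episode above 0.03 m or angle between food_boat's own z axis and vertical above 0.4 rad).
It fails at once if the seasoning jar is shifted by more than 30 mm or tipped over (distance of seasoning_jar from where it was at the start of the episode above 0.03 m or angle between seasoning_jar's own z axis and vertical above 0.4 rad).
It also fails if it takes over 58 s, if anything falls off the work surface, if the arm or the gripper's body presses on something with over 40 N, if the wrist force passes 120 N, or if a joint passes its speed limit or range.

## Working session

There is one attempt and no reset: what is moved stays moved. The work goes in short steps, Python scripts to look and compute and a tool call to move; the robot and the scene stay as the last step left them, time stands still between calls to the robot, and variables do not carry over. Pictures are saved under pics/ and viewed, at most 10 in all, crops included, and the job is handed in when it is done.

Besides the shell and the picture viewer there is one more tool, called after "Call:" as a command line: name --pt "numbers of a row" for each row, then --argument value for the rest. arm_command: Moves the arm, as the interface text tells. Its arguments: {"type":"object","properties":{"plan":{"type":"array"},"newtons":{"type":"number"}},"required":["plan"]}

```bash
mkdir -p pics; cat > h.py <<'E'
import numpy as np, cv2
from scipy.spatial.transform import Rotation as R
from cell import manip, eyes, ticket
def cam(n):
    c=eyes.camera(n)
    o=np.array(c['orientation'],float)
    c['Rm']=o if o.shape==(3,3) else (R.from_euler('xyz',o).as_matrix() if o.size==3 else R.from_quat(o).as_matrix())
    c['K']=np.array([[c['fx'],0,c['cx']],[0,c['fy'],c['cy']],[0,0,1.]]); c['D']=np.array(c['dist'],float)
    return c
def cloud(c):
    h,w=c['z_map'].shape
    u,v=np.meshgrid(np.arange(w),np.arange(h))
    n=cv2.undistortPoints(np.stack([u,v],-1).reshape(-1,1,2).astype(np.float64),c['K'],c['D']).reshape(h,w,2)
    z=c['z_map'][...,None]
    return (np.concatenate([n*z,z],-1)@c['Rm'].T)+np.array(c['eye'])
E
python3 - <<'E'
from h import *
for n in['top','scene']:
    c=cam(n); cv2.imwrite(f'pics/{n}0.png',c['img']); print(n,c['eye'],c['orientation'],c['fx'],c['dist'])
    np.save(f'{n}.npy',cloud(c)); np.save(f'{n}_i.npy',c['img'])
s=manip.read_state();print(s['clock'],s['eef_pos'],s['eef_rot'],s['finger_gap'],s['wrist_force'])
E
```

```text
top [ 442.55081654   21.34951122 1264.5652327 ] [-3.03960033  0.02083466 -1.6002691 ] 426.5556780040362 [-0.07048146  0.          0.          0.          0.        ]
scene [1125.62675397  380.46456795 1108.63053635] [-2.55723451  0.01484059  2.11616028] 407.93009140275615 [-0.10639079  0.          0.          0.          0.        ]
0.1 [193.03960508 514.767079   204.9731074 ] [-3.14059521e+00 -4.42741364e-05  2.78280669e+00] 94.17193501897081 [-0.25405246  0.00843924 -0.67695424]
```

View pics/top0.png

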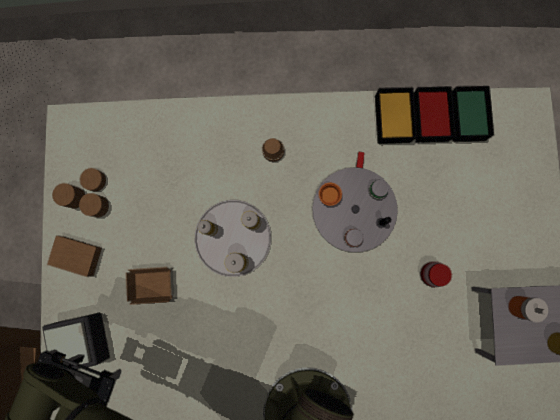

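View pics/scene0.png

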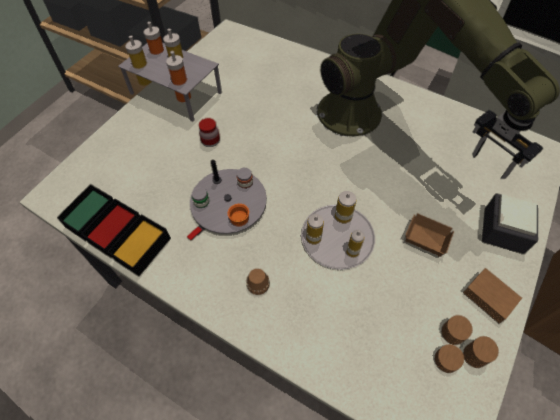

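The top view shows the pan's bottles at about px (206,228), (251,218) and (236,263). The carousel axis is at (355,209), the orange holder at (331,195), the post at (384,222) and the pointer at (361,159). Next I fit circles to the point clouds.

```bash
python3 - <<'E'
from h import *
from scipy.optimize import least_squares
T=np.load('top.npy');S=np.load('scene.npy');I=np.load('top_i.npy').astype(int)
for n,(u,v) in dict(b1=(206,228),b2=(251,218),b3=(236,263),axis=(355,209),orange=(331,195),post=(384,222),ptr=(361,157),cup=(273,150),jar=(436,274),boat=(150,286),j1=(379,188),j2=(354,238)).items(): print(n,T[v,u].round())
def fit(P,c0,r=None):
    f=(lambda p:np.hypot(P[:,0]-p[0],P[:,1]-p[1])-p[2])
    s=least_squares(f,[*c0,r or 25],loss='soft_l1',f_scale=1.5); return s.x.round(1),len(P),np.abs(s.fun).mean().round(2)
A=S.reshape(-1,3);B=T.reshape(-1,3)
for u,v in((206,228),(251,218),(236,263)):
    c=T[v-4:v+5,u-4:u+5].reshape(-1,3);c=c[c[:,2]>100][:,:2].mean(0) 
    for nm,Q in(('scene',A),('top',B)):
        m=(Q[:,2]>20)&(Q[:,2]<88)&(np.hypot(*(Q[:,:2]-c).T)<42)
        print(nm,c.round(),fit(Q[m],c))
    m=(B[:,2]>108)&(np.hypot(*(B[:,:2]-c).T)<25); print('cap',B[m][:,:2].mean(0).round(1),m.sum(), B[m][:,2].max().round(1))
# orange, red
b,g,r=[I[...,k] for k in range(3)]
v,u=np.mgrid[:420,:560]
for nm,m in(('orange',(r>150)&(b<90)&(r-g>50)&(abs(u-331)<18)&(abs(v-195)<18)),('red',(r>120)&(g<70)&(abs(u-361)<12)&(abs(v-159)<12))):
    P=T[m];print(nm,m.sum(),P.mean(0).round(1),np.median(P,0).round(1)); 
    if nm=='orange':
        P=P[P[:,2]>55]; print(fit(P,P[:,:2].mean(0)))
m=(abs(B[:,2]-28)<5)&(np.hypot(*(B[:,:2]-T[209,355,:2]).T)<145);P=B[m]
print('disc circ',cv2.minEnclosingCircle(P[:,:2].astype(np.float32)),P[:,2].mean())
m=(abs(B[:,2]-128)<12)&(np.hypot(*(B[:,:2]-T[222,384,:2]).T)<60);print('post',B[m].mean(0),m.sum())
m=(A[:,2]>50)&(A[:,2]<135)&(np.hypot(*(A[:,:2]-T[222,384,:2]).T)<35);print('postS',fit(A[m],T[222,384,:2],9),A[m].mean(0))
E
```

```text
b1 [533. 261. 114.]
b2 [557. 138. 114.]
b3 [436. 180. 120.]
axis [ 581. -157.   36.]
orange [625. -89.  31.]
post [ 535. -222.  113.]
ptr [ 740. -186.   12.]
cup [757.  75.  61.]
jar [ 389. -365.   83.]
boat [374. 456.  -1.]
j1 [ 633. -221.   80.]
j2 [ 495. -144.   77.]
scene [533. 261.] (array([538.7, 270. ,  20.1]), 156, np.float64(0.79))
top [533. 261.] (array([538. , 268.3,  19.9]), 65, np.float64(0.43))
cap [537.4 266.5] 129 132.7
scene [556. 137.] (array([556.7, 144.3,  23.9]), 180, np.float64(0.68))
top [556. 137.] (array([555.7, 143.3,  24.1]), 47, np.float64(0.31))
cap [555.2 141.7] 182 133.4
scene [436. 180.] (array([438.4, 188.3,  28.3]), 224, np.float64(0.85))
top [436. 180.] (array([437.9, 187.2,  28.1]), 53, np.float64(0.31))
cap [437.  182.5] 223 131.0
orange 0 [nan nan nan] [nan nan nan]<stdin>:19: RuntimeWarning: Mean of empty slice.
  ret = um.true_divide(
  return _methods._mean(a, axis=axis, dtype=dtype,
<stdin>:21: RuntimeWarning: Mean of empty slice.
Traceback (most recent call last):
ValueError: Initial guess is outside of provided bounds
```

```bash
python3 - <<'E'
from h import *
from scipy.optimize import least_squares
T=np.load('top.npy');S=np.load('scene.npy')
def fit(P,c0,r):
    f=(lambda p:np.hypot(P[:,0]-p[0],P[:,1]-p[1])-p[2])
    s=least_squares(f,[*c0,r],loss='soft_l1',f_scale=1.5); return s.x.round(1),len(P),np.abs(s.fun).mean().round(2)
for n,X in(('top',T),('scene',S)):
    I=np.load(n+'_i.npy'); H=cv2.cvtColor(I,cv2.COLOR_BGR2HSV).astype(int)
    near=np.hypot(X[...,0]-585,X[...,1]+155)<180
    P=X[near&(H[...,0]>5)&(H[...,0]<20)&(H[...,1]>170)&(X[...,2]>58)&(X[...,2]<70)]
    print(n,'orange',fit(P,P[:,:2].mean(0),29),P.max(0).round(),P.min(0).round(),P[:,2].mean())
    P=X[near&((H[...,0]<4)|(H[...,0]>174))&(H[...,1]>170)&(X[...,2]<30)]
    print('red',P.mean(0).round(1),len(P))
    m=near&(abs(X[...,2]-28)<6); P=X[m]; print('disc',cv2.minEnclosingCircle(P[:,:2].astype(np.float32)))
    hull=cv2.convexHull(P[:,:2].astype(np.float32))[:,0]; print(fit(hull,(585,-155),125))
    m=(X[...,2]>60)&(X[...,2]<135)&(np.hypot(X[...,0]-540,X[...,1]+228)<35);print('post',fit(X[m],(540,-228),9),X[m].max(0).round(),X[m].min(0).round())
    m=(X[...,2]>112)&(X[...,2]<140)&(np.hypot(X[...,0]-540,X[...,1]+228)<35);print('posttop',X[m].mean(0).round(1),m.sum())
E
```

```text
top orange (array([624.1, -83.8,  29.8]), 99, np.float64(1.27)) [656. -52.  67.] [ 592. -115.   58.] 61.78419227898718
red [ 732.5 -182.1   11.6] 85
disc ((582.1676635742188, -156.38356018066406), 125.21096801757812)
(array([ 582.1, -157.5,  123.8]), 53, np.float64(0.39))
post (array([ 539.2, -228.1,    6.8]), 65, np.float64(1.32)) [ 547. -220.  131.] [ 531. -236.   61.]
posttop [ 538.8 -227.9  125.1] 40
scene orange (array([626.4, -82. ,  30.4]), 78, np.float64(1.4)) [660. -51.  66.] [ 593. -113.   58.] 61.27936755108789
red [ 733.8 -179.9   11.3] 72
disc ((584.8096923828125, -156.95521545410156), 126.24848175048828)
(array([ 583.4, -155.9,  124.5]), 39, np.float64(0.8))
post (array([ 542.7, -229.7,    6.8]), 91, np.float64(1.26)) [ 552. -221.  132.] [ 535. -239.   61.]
posttop [ 543.7 -228.6  124.2] 34
```

Call:
arm_command --pt "1 -0.06 -0.0625 0 0" --pt "1 -0.06 -0.0625 0 0" --pt "1 -0.06 -0.0625 0 0" --pt "1 -0.06 -0.0625 0 0"

```text
clock: 0.6
eef_pos: [292.2, 283.4, 205.3]
eef_rot: [-3.142, 0.0, 2.783]
wrist_force: [1.6, 0.4, 0.5]
finger_gap: 94.2
finger_force: 0.0
```

Call:
arm_command --pt "1 0 0 0 0.1732" --pt "1 0 0 0 0.1732" --pt "1 0 0 0 0.1732" --pt "1 0 0 0 0.1732" --pt "1 0 0 0 0.1732" --pt "1 0 0 0 0.1732" --pt "1 0 0 0 0.1732" --pt "1 -0.0225 0.044 0 0" --pt "1 -0.0225 0.044 0 0" --pt "1 -0.0225 0.044 0 0" --pt "1 -0.0225 0.044 0 0" --pt "1 -0.0225 0.044 0 0" --pt "1 -0.0225 0.044 0 0" --pt "1 0 0 0 0" --pt "1 0 0 0 0"

```text
clock: 2.48
eef_pos: [555.3, 150.4, 205.0]
eef_rot: [-3.141, 0.0, 1.57]
wrist_force: [-0.6, 0.6, 0.8]
finger_gap: 94.3
finger_force: 0.0
```

```bash
python3 - <<'E'
from h import *
c=cam('wrist'); cv2.imwrite('pics/w1.png',c['img']); X=cloud(c); s=manip.read_state(); print(s['eef_pos'],c['eye'])
m=(X[...,2]>104)&(X[...,2]<140)&(np.hypot(X[...,0]-556,X[...,1]-144)<30); print(m.sum(), X[m].mean(0), X[m].max(0), X[m].min(0))
from scipy.optimize import least_squares
m=(X[...,2]>30)&(X[...,2]<95)&(np.hypot(X[...,0]-556,X[...,1]-144)<33);P=X[m]
r=least_squares(lambda p:np.hypot(P[:,0]-p[0],P[:,1]-p[1])-p[2],[556,144,24],loss='soft_l1');print(r.x,len(P))
E
```

```text
[555.11071447 150.69910968 205.32352227] [555.45189134 217.36905302 384.21347888]
1748 [556.71135759 148.59117242 113.71037822] [578.40644379 168.82440717 132.61496559] [535.00512726 124.73931427 104.08988997]
[556.74058384 146.36684468  23.93154808] 357
```

View pics/w1.png

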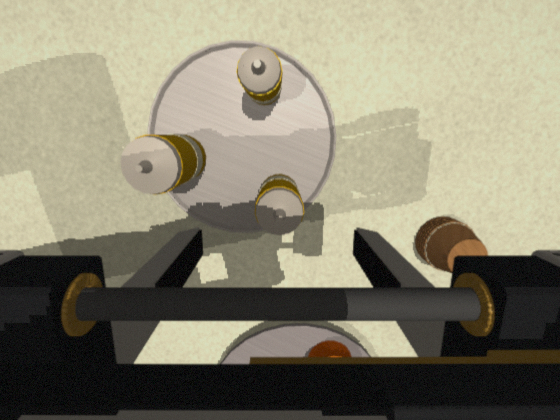

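The wrist view shows the mid bottle at px (279,205), between the fingers, with the neighbours clear at (262,70) and (160,163). Descending to grip.

Call:
arm_command --pt "1 -0.0055 0.0015 0 0" --pt "1 0 0 0.04 0" --pt "1 0 0 0.04 0" --pt "1 0 0 0.04 0" --pt "1 0 0 0.029 0" --pt "1 0 0 0 0" --pt "-0.3 0 0 0 0" --pt "-0.3 0 0 0 0" --pt "-0.3 0 0 0 0" --pt "-0.3 0 0 0 0" --pt "-0.3 0 0 0 0" --pt "-0.3 0 0 0 0" --newtons 25

```text
clock: 4.03
eef_pos: [557.4, 144.7, 56.5]
eef_rot: [3.142, -0.0, 1.57]
wrist_force: [-0.0, -0.5, 1.4]
finger_gap: 47.7
finger_force: 25.0
```

Call:
arm_command --pt "-0.3 0 0 -0.03 0" --pt "-0.3 0 0 -0.04 0" --pt "-0.3 0 0 -0.03 0" --pt "-0.3 -0.0456 0.0136 0 0" --pt "-0.3 -0.0456 0.0136 0 0" --pt "-0.3 -0.0456 0.0136 0 0" --pt "-0.3 -0.0456 0.0136 0 0" --pt "-0.3 -0.0456 0.0136 0 0" --pt "-0.3 0 0 0 0" --pt "-0.3 0 0 0 0" --pt "-0.3 0 0 0 0"

```text
clock: 5.4
eef_pos: [625.1, -82.2, 156.4]
eef_rot: [-3.141, -0.0, 1.572]
wrist_force: [0.5, -0.2, -2.4]
finger_gap: 47.9
finger_force: 25.0
```

```bash
python3 - <<'E'
from h import *
from scipy.optimize import least_squares
def fit(P,c0,r):
    s=least_squares(lambda p:np.hypot(P[:,0]-p[0],P[:,1]-p[1])-p[2],[*c0,r],loss='soft_l1',f_scale=1.5); return s.x.round(1),len(P)
s=manip.read_state(); e=s['eef_pos'];print(e,s['finger_gap'])
for n in('wrist','scene'):
    c=cam(n); I=c['img'];cv2.imwrite(f'pics/{n}2.png',I); X=cloud(c); H=cv2.cvtColor(I,cv2.COLOR_BGR2HSV).astype(int)
    P=X[(np.hypot(X[...,0]-625,X[...,1]+83)<45)&(H[...,0]>5)&(H[...,0]<20)&(H[...,1]>170)&(X[...,2]>57)&(X[...,2]<70)]
    print(n,'orange',len(P)); 
    if len(P)>8: print(fit(P,(625,-83),30),P.max(0).round(),P.min(0).round())
    P=X[(np.hypot(X[...,0]-e[0],X[...,1]-e[1])<35)&(X[...,2]>104)&(X[...,2]<145)&(abs(X[...,0]-e[0])<23)]
    print('bottle',len(P)); 
    if len(P)>8: print(fit(P,e[:2],24),P.max(0).round(),P.min(0).round())
E
```

```text
[625.08557677 -82.2333231  156.39290813] 47.94251473415467
wrist orange 731
(array([625.4, -81.3,  30.3]), 731) [658. -48.  65.] [592. -92.  57.]
bottle 486
(array([624.8, -80.8,  24.2]), 486) [647. -56. 145.] [603. -71. 106.]
scene orange 56
(array([626.7, -81.8,  29.9]), 56) [659. -51.  66.] [ 595. -113.   57.]
bottle 92
(array([624.9, -82.5,  23.6]), 92) [648. -57. 144.] [610. -95. 105.]
```

View pics/scene2.png

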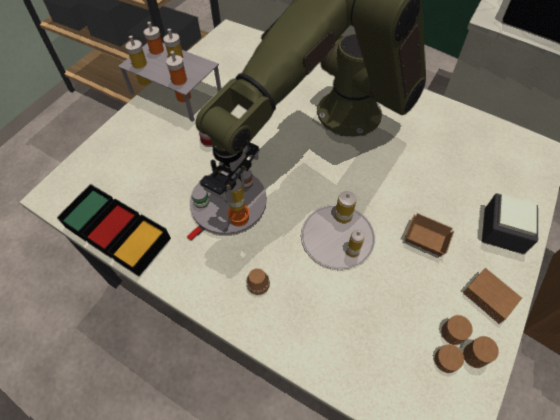

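The scene view shows the bottle hanging straight above the orange holder at (238,213), with the other two undisturbed. The offset is about 1 mm in X. Lowering.

Call:
arm_command --pt "-0.3 0 0.001 0.02 0" --pt "-0.3 0 0 0.015 0" --pt "-0.3 0 0 0.01 0" --pt "-0.3 0 0 0.005 0" --pt "-0.3 0 0 0.004 0" --pt "-0.3 0 0 0.004 0" --pt "-0.3 0 0 0 0"

```text
clock: 6.38
eef_pos: [626.2, -83.3, 98.3]
eef_rot: [-3.141, -0.0, 1.57]
wrist_force: [-0.5, 0.5, -2.9]
finger_gap: 47.8
finger_force: 25.0
```

Call:
arm_command --pt "-0.3 0 0 0.004 0" --pt "-0.3 0 0 0.004 0" --pt "-0.3 0 0 0.003 0" --pt "-0.3 0 0 0.002 0" --pt "-0.3 0 0 0 0"

```text
clock: 7.0
eef_pos: [626.2, -83.3, 85.3]
eef_rot: [-3.141, -0.0, 1.57]
wrist_force: [-0.1, 0.5, -2.6]
finger_gap: 47.9
finger_force: 25.0
```

Call:
arm_command --pt "-0.3 0 0 0.001 0" --pt "-0.3 0 0 0.001 0" --pt "-0.3 0 0 0 0"

```text
clock: 7.38
eef_pos: [626.8, -83.6, 84.5]
eef_rot: [3.14, 0.001, 1.57]
wrist_force: [-1.1, -0.2, 5.2]
finger_gap: 47.6
finger_force: 25.0
```

On the floor (force up 8 N). Letting go and rising.

Call:
arm_command --pt "1 0 0 0 0" --pt "1 0 0 0 0" --pt "1 0 0 0 0" --pt "1 0 0 0 0" --pt "1 0 0 0 0" --pt "1 0 0 -0.03 0" --pt "1 0 0 -0.04 0" --pt "1 0 0 -0.04 0" --pt "1 0.06 -0.015 0 0" --pt "1 0.06 -0.015 0 0" --pt "1 0 0 0 0" --pt "1 0 0 0 0"

```text
clock: 8.88
eef_pos: [596.5, 36.3, 193.6]
eef_rot: [3.141, 0.0, 1.571]
wrist_force: [-0.6, -0.5, -0.4]
finger_gap: 93.6
finger_force: 0.0
```

```bash
python3 - <<'E'
from h import *
from scipy.optimize import least_squares
def fit(P,c0,r):
    s=least_squares(lambda p:np.hypot(P[:,0]-p[0],P[:,1]-p[1])-p[2],[*c0,r],loss='soft_l1',f_scale=1.5); return s.x.round(1),len(P)
s=manip.read_state(); e=s['eef_pos'];print(e,s['wrist_force'])
for n in('scene',):
    c=cam(n); I=c['img'];X=cloud(c); H=cv2.cvtColor(I,cv2.COLOR_BGR2HSV).astype(int)
    cv2.imwrite('pics/s3.png',cv2.resize(I[130:280,150:350],None,fx=3,fy=3))
    P=X[(np.hypot(X[...,0]-625,X[...,1]+83)<45)&(H[...,0]>5)&(H[...,0]<20)&(H[...,1]>170)&(X[...,2]>57)&(X[...,2]<66)]
    print(n,'orange',fit(P,(625,-83),30))
    for lo,hi in((70,128),(134,162)):
        P=X[(np.hypot(X[...,0]-626,X[...,1]+83)<35)&(X[...,2]>lo)&(X[...,2]<hi)]; print('bottle',fit(P,(626,-83),24),P.max(0).round(),P.min(0).round(),P.mean(0).round(1))
    P=X[(X[...,2]>65)&(X[...,2]<135)&(np.hypot(X[...,0]-540,X[...,1]+228)<35)];print('post',len(P))
    if len(P)>5: print(fit(P,(540,-228),9),P.max(0).round(),P.min(0).round())
E
```

```text
[596.47975375  36.33609983 193.57229007] [-0.62906602 -0.50901383 -0.43802658]
scene orange (array([627.2, -82.3,  30. ]), 49)
bottle (array([626.5, -84.4,  23.8]), 181) [652. -58. 128.] [ 613. -108.   71.] [639.9 -71.8  99.9]
bottle (array([626.1, -84.6,  15.9]), 159) [649. -61. 160.] [ 606. -106.  134.] [629.7 -81.3 141.2]
post 87
(array([ 542.3, -229.7,    7. ]), 87) [ 551. -220.  130.] [ 534. -238.   65.]
```

View pics/s3.png

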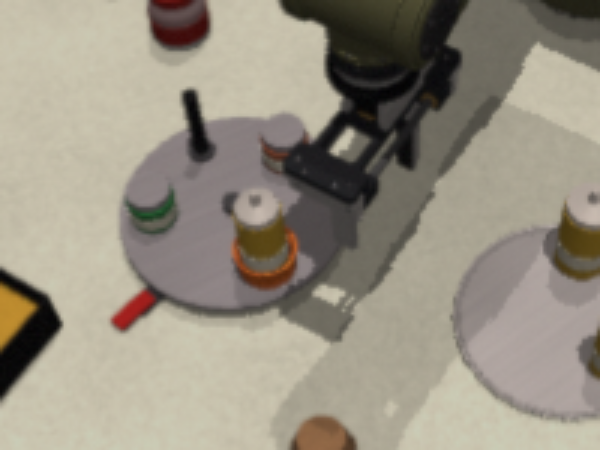

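The bottle stands upright in the orange holder, top at z ≈ 160. The post is at crop px (195,125) and the pointer at (133,308). Moving above the post for a close look.

Call:
arm_command --pt "1 -0.0444 -0.00925 0 0" --pt "1 -0.0444 -0.00925 0 0" --pt "1 -0.0444 -0.00925 0 0" --pt "1 -0.0444 -0.00925 0 0" --pt "1 -0.0444 -0.00925 0 0" --pt "1 -0.0444 -0.00925 0 0" --pt "1 0 0 0 0" --pt "1 0 0 0 0"

```text
clock: 9.93
eef_pos: [540.6, -230.1, 193.3]
eef_rot: [-3.141, -0.0, 1.569]
wrist_force: [-0.7, 0.7, -0.3]
finger_gap: 93.6
finger_force: 0.0
```

```bash
python3 - <<'E'
from h import *
s=manip.read_state(); print(s['eef_pos'])
c=cam('wrist');X=cloud(c)
m=(np.hypot(X[...,0]-541,X[...,1]+230)<25)&(X[...,2]>85)&(X[...,2]<140);P=X[m]
print(len(P),P.mean(0),P.max(0),P.min(0)); 
c=cam('top');X=cloud(c);I=c['img'];H=cv2.cvtColor(I,cv2.COLOR_BGR2HSV)
P=X[(np.hypot(X[...,0]-733,X[...,1]+181)<40)&((H[...,0]<6)|(H[...,0]>174))&(H[...,1]>150)&(X[...,2]<25)]
mu=P.mean(0);w,V=np.linalg.eigh(np.cov(P[:,:2].T));print('ptr',mu,V[:,1])
E
```

```text
[ 540.55764231 -230.1121374   193.25824762]
493 [ 540.37143081 -225.36024268  120.43618184] [ 549.29137882 -219.22104361  129.8801178 ] [ 531.57857598 -236.39967614   85.28414475]
ptr [ 732.50172635 -182.270856     11.9280541 ] [-0.98836968  0.1520703 ]
```

Call:
arm_command --pt "1 0.002 0 0.03 0" --pt "1 0 0 0.04 0" --pt "1 0 0 0.032 0" --pt "1 0 0 0 0" --pt "-1 0 0 0 0" --pt "-1 0 0 0 0" --pt "-1 0 0 0 0" --pt "-1 0 0 0 0" --pt "-1 0 0 0 0" --pt "-1 0 0 0 0" --pt "-1 0 0 0 0" --pt "-1 0 0 0 0" --newtons 20

```text
clock: 11.52
eef_pos: [540.6, -227.7, 91.4]
eef_rot: [-3.141, -0.0, 1.57]
wrist_force: [-3.1, -2.6, 1.6]
finger_gap: 17.5
finger_force: 20.2
```

```bash
python3 - <<'E'
from h import *
s=manip.read_state(); e=np.array(s['eef_pos']); print(e,s['wrist_force'],s['finger_gap'],s['finger_force'])
a=np.array([583.3,-156.5]); d=e[:2]-a; print(np.linalg.norm(d),np.degrees(np.arctan2(*d[::-1])))
t0=np.arctan2(d[1],d[0]); t1=np.pi-np.radians(9.0)-2*np.pi
ts=np.linspace(t0,t1,13); p=a+85*np.c_[np.cos(ts),np.sin(ts)]
print(np.degrees(t1-t0)); print((np.diff(p,axis=0)[:,::-1]/1000).round(4).tolist(), p[-1])
E
```

```text
[ 540.62426081 -227.69211287   91.37481731] [-3.08940954 -2.55663885  1.57871507] 17.51550238210629 20.159031450748444
83.00322674443531 -120.94035905994849
-68.05964094005151
[[0.0047, -0.007], [0.0053, -0.0065], [0.006, -0.0059], [0.0065, -0.0053], [0.007, -0.0046], [0.0074, -0.0039], [0.0078, -0.0032], [0.0081, -0.0024], [0.0083, -0.0016], [0.0084, -0.0008], [0.0084, 0.0001], [0.0084, 0.0009]] [ 499.34649105 -143.20307047]
```

Call:
arm_command --pt "-1 0.0045 -0.007 0 0" --pt "-1 0.0053 -0.0065 0 0" --pt "-1 0.006 -0.006 0 0" --pt "-1 0.0065 -0.0053 0 0" --pt "-1 0.007 -0.0046 0 0" --pt "-1 0.0074 -0.004 0 0" --pt "-1 0 0 0 0"

```text
clock: 12.4
eef_pos: [506.3, -190.2, 91.4]
eef_rot: [-3.14, -0.0, 1.571]
wrist_force: [-6.1, -3.3, 2.2]
finger_gap: 17.5
finger_force: 20.0
```

Call:
arm_command --pt "-1 0.0078 -0.003 0 0" --pt "-1 0.008 -0.0024 0 0" --pt "-1 0.0083 -0.0016 0 0" --pt "-1 0.0084 -0.0008 0 0" --pt "-1 0.0082 0 0 0" --pt "-1 0.007 0.0008 0 0" --pt "-1 0 0 0 0" --pt "-1 0 0 0 0"

```text
clock: 13.4
eef_pos: [499.2, -142.3, 91.4]
eef_rot: [-3.139, -0.001, 1.571]
wrist_force: [-9.2, 1.4, 5.2]
finger_gap: 17.8
finger_force: 20.0
```

```bash
python3 - <<'E'
from h import *
from scipy.optimize import least_squares
def fit(P,c0,r):
    s=least_squares(lambda p:np.hypot(P[:,0]-p[0],P[:,1]-p[1])-r,c0,loss='soft_l1',f_scale=1.5); return s.x.round(1),len(P)
s=manip.read_state(); print(s['eef_pos'],s['wrist_force'],s['finger_force'])
a=np.array([583.3,-156.5])
for n in('scene','top'):
    c=cam(n);I=c['img'];X=cloud(c)
    if n=='scene': cv2.imwrite('pics/s4.png',cv2.resize(I[130:280,150:350],None,fx=3,fy=3))
    H=cv2.cvtColor(I,cv2.COLOR_BGR2HSV).astype(int)
    R_=X[(np.hypot(X[...,0]-733,X[...,1]+181)<40)&((H[...,0]<6)|(H[...,0]>174))&(H[...,1]>150)&(X[...,2]<25)].mean(0)
    P=X[(np.hypot(X[...,0]-667,X[...,1]+170)<34)&(X[...,2]>75)&(X[...,2]<128)&(H[...,1]>0)]; b=fit(P,(667,-170),24)
    P=X[(np.hypot(X[...,0]-667,X[...,1]+170)<50)&(H[...,0]>5)&(H[...,0]<20)&(H[...,1]>170)&(X[...,2]>57)&(X[...,2]<67)]; o=fit(P,(667,-170),30)
    an=lambda p:np.degrees(np.arctan2(p[1]-a[1],p[0]-a[0])).round(1)
    print(n,'ptr',R_,an(R_),'bottle',b,an(b[0]),'holder',o,an(o[0]))
E
```

```text
[ 499.16288127 -142.25901556   91.3815223 ] [-9.24442357  1.43183852  5.18474727] 20.001263916492462
scene ptr [ 733.1041603  -180.03752329   10.58818842] -8.9 bottle (array([ 667.1, -170.5]), 168) -9.5 holder (array([ 668.3, -167.7]), 47) -7.5
top ptr [ 735.44442748 -182.43319683   11.39012528] -9.7 bottle (array([ 666.4, -168.7]), 80) -8.4 holder (array([ 666.4, -169.1]), 71) -8.6
```

View pics/s4.png

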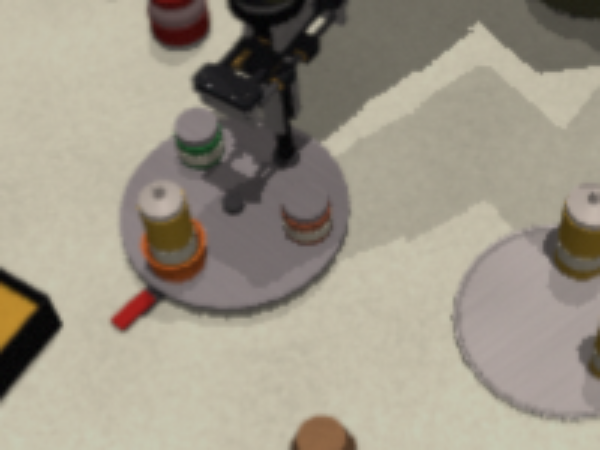

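The bottle at crop px (165,230) lines up with the axis hub and the red pointer at (133,308), about 1° off, and the fingers still grip the post. Holding briefly to settle, then handing in.

Call:
arm_command --pt "-1 0 0 0 0" --pt "-1 0 0 0 0" --pt "-1 0 0 0 0" --pt "-1 0 0 0 0"

```text
clock: 14.0
eef_pos: [499.1, -142.4, 91.4]
eef_rot: [-3.139, -0.001, 1.571]
wrist_force: [-9.3, 2.2, 4.8]
finger_gap: 17.6
finger_force: 20.0
```

```bash
python3 -c "
from h import *
s=manip.read_state();print(s['finger_force'],s['qd'])
print(ticket.sign_off())"
```

```text
20.00117987394333 [-5.26891301e-05 -9.29651018e-04 -7.20620255e-04 -4.54332662e-04
  9.53614000e-04 -3.32643685e-05]
the job is handed in; nothing more can be done
None
```

The job is handed in at 14 s (no verdict was returned): the middle bottle stands fully down in the orange holder, the carousel is turned to within about 1–2° of the red pointer by camera measurement, and the gripper is still holding the post at 20 N.

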